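# Put the ink bottle away in the interlocked supply chest

## Robot

A 6-joint arm with a two-finger parallel gripper is mounted at the origin on the work surface. World frame = base frame: x ahead of the robot, y to its left, z up, the work surface at z = 0. Lengths are in mm, angles in rad, forces in N, time in s.
With the tool pointing down it reaches from about 275 to 825 mm from the base axis. Payload 5.2 kg.
Tool frame: the origin (TCP) lies at the very end of the fingers, on their centre line; the grasp point (between the pads) lies 19 mm behind it; z points along the fingers, y is the direction in which the jaws open and shut (so a half turn about z gives the same grasp; the last joint's range is limited). The gripper opens to 93 mm and grips with 3 to 60 N. Pads are 15 mm wide; open, the fingers measure 128 mm over their backs; the gripper's body (75 mm by 188 mm) begins 65 mm behind the grasp point.
Start: joints at [1.136, 0.259, 1.535, -0, 1.348, -0.203], TCP at [126.328, 535.3, 193.553] pointing down, gripper open.
Joint ranges: [-3.14, 3.14], [-0.91, 2.08], [0.19, 2.58], [-1.22, 4.36], [0.22, 2.71], [-3.12, 3.12]. Speed limits (rad/s): [2.57, 2.57, 3.14, 3.14, 3.14, 3.14].

## Interface

Orientations are given as [roll, pitch, yaw] about the fixed x, y, z axes, in that order (R = Rz(yaw) Ry(pitch) Rx(roll)).
In Python, from bench import robot gives the robot as it stands. The module is installed in compiled form; this text tells all that it offers. Calls block until the motion is done:
- robot.move_ptp(position, orientation): joint-space move of the TCP to a pose.
- robot.move_linear(position, ori=None, speed=150, f_stop=None): straight line of the TCP; ori=None keeps the orientation; speed is the mean speed in mm/s. With f_stop (N) it stops when the force on the tool has changed by that much, and returns True; else False.
- robot.move_j(angles): joint-space move.
- robot.move_gripper(opening): opening from 0.0 (shut) to 1.0 (fully open); the grip force is fixed at half the most; returns when the fingers have stopped.
- robot.sleep(seconds).
- robot.inverse_kinematics(position, orientation): joint angles nearest the present ones, or None.
- robot.get_image(name): name is "scene" or "side" or "wrist"; returns a dict with "img" (384x512x3 uint8, blue, green, red), "fovy" (degrees; the focal length in pixels is half the picture's height over the tangent of half this angle, whatever the lens; pixels are square), "cx", "cy" (the principal point, pixels), "eye" and "orientation" of the camera in the world. Camera axes: x right, y down, z forward; pixel columns grow to the right and rows downward; lengths in mm; the calibration is good to about 2 mm. A picture is of the moment at which its call begins. There is no depth.
A pose or a line that the arm cannot do raises robot.MotionError and nothing moves.
- robot.hand_in(): hands the job in, once; it reports no verdict.
Readings, each from a call of its own:
- robot.current_t(): time.
- robot.current_qpos(): joint angles.
- robot.current_joint_vel(): joint speeds.
- robot.current_joint_efforts(): joint torques, N m.
- robot.current_tcp_pos(): TCP position.
- robot.current_eef_rot(): TCP orientation.
- robot.current_contact_force(): force on the tool from outside, world axes, zero at the start.
- robot.current_ft_torque(): the same for the moment, N m.
- robot.current_gripper_width(): opening from 0.0 (shut) to 1.0 (fully open).
Only numpy, scipy, OpenCV 4.12 (cv2) and the standard library are available. Lean on these libraries where they do the work, as an engineer would, in place of code of your own. Each camera call takes 0.05 s, during which the arm holds its last target. There are 200 camera calls.

## Task

One drawer of the small supply chest stands open and is full; push it fully home, because the chest's interlock holds the other drawer locked until then, and then pull the other, empty drawer out nearly as far as it goes. Turn the revolving stand by its pegs until the squat ink bottle with the narrow cap comes out from under the clear cover, stand the bottle upright on the floor of the empty drawer and leave that drawer open and the full one shut. Keep the ink bottle upright, leave the other three containers standing in the revolving stand, and leave the spray can and the pen pot where they are.

Things in the scene. Friction and masses are not known exactly. Their poses are not given: they have to be found in the camera images.
- chest: Plain wooden supply chest, fixed, 240 deep (its x) x 370 wide (y) x 130 mm high. Origin: centre of its underside. Its -x side faces the robot and has two equal drawers side by side, middles at y = +89 and -89 mm; which one is full varies. They slide out along the chest's -x. Interlock: while one is more than about 15 mm out, the other stops after about 4 mm of pull.
- full_drawer (a joint): How far the full drawer is out (m): 0 fully home, 0.14 its end stop. Starts open 0.07 to 0.13. Slides stiffly (about 2 N) and stays where it is left. Its contents (two flat boxes) are fixed in it.
- full_handle (a point): Middle of the full drawer's handle, 92 mm above the table; moves with the drawer, axes as the chest's. Dark steel bar, 11 mm thick, 90 mm long across the drawer (point's y), centre line 35 mm in front (-x) of the front panel, on a thin stem 38 mm to either side. The panel is 15 mm thick, 166 wide, 100 high, its top 24 mm above the bar's centre line; it lies against the chest's front when shut.
- empty_drawer (a joint): How far the empty drawer is out (m): 0 fully home (its start), 0.14 its end stop. Same slides as the other.
- empty_handle (a point): Middle of the empty drawer's handle, the same bar as the other's, same height and axes.
- empty_floor (a point): Point on the empty drawer's floor (25 mm above the table), on its midline, 70 mm behind the panel's outer face; moves with the drawer, axes as the chest's. Inside it is 142 wide, 198 mm front to back, from 49 mm in front of this point; side walls 39 mm and front panel 91 mm above the inner floor. With the drawer out this point is open from above; the chest's top covers what is behind its front.
- stand: Fixed frame of the clear cover. Origin: between its two 12 mm posts (at y = +-170 mm), on the table; x points away from the robot. The turntable's axis is at its x = -150 mm. The cover is a flat clear plate, 155 to 160 mm above the table, from 8 to 190 mm beyond that axis in +x and 176 mm to either side. The near half of the turntable is open from above.
- turntable_centre (a point): Centre of the turntable's top face, on its upright axis, 42 mm above the table; turns with it. Disc 300 mm across; crossing walls 4 mm thick, 30 high along the point's x and y make four compartments; hub 24 mm across, 45 high. Eight round pegs, 12 mm thick, 50 high, stand 138 mm from the axis at every 45 degrees, one on +x. A container stands in each compartment, about 80 mm from the axis.
- turntable (a joint): Angle of the turntable from its start (rad), positive anticlockwise seen from above, starts at 0, end stops at +-3.3. Turns stiffly (about 1 N at a peg) and stays where it is left.
- ink_bottle: Squat white ink bottle, 82 mm high: round body 56 mm across up to 38 mm, shoulder to 45 mm, short neck, then a straight cap 36 mm across from 50 to 82 mm. Origin: centre of its underside; z up along it. About 0.16 kg. Starts in the far half of the turntable, under the cover.
- jar: Wide, low white jar, 60 mm across, 55 mm high, in a compartment of the turntable. Origin: centre of its underside.
- carton: Upright cardboard carton, 45 x 45 x 90 mm, in a compartment of the turntable. Origin: centre of its underside.
- tin: Plain steel tin, 52 mm across, 78 mm high, in a compartment of the turntable. Origin: centre of its underside.
- spray_can: Bare metal spray can, 52 mm across, 160 mm high, standing loose on the table between the robot and the work. Origin: centre of its underside.
- pen_pot: Black pot of pens, 64 mm across, 85 mm high (140 with the pens), standing loose on the table in front of the revolving stand. Origin: centre of its underside.

How it is judged (in metres and radians):
On the way, in this order (a step that is already met when the one before it is completed fails the run):
1. the full drawer is pushed home (value of joint full_drawer below 0.006 m), for 0.2 s.
2. the empty drawer is pulled at least 100 mm out while the full one stays home (value of joint empty_drawer above 0.1 m and value of joint full_drawer below 0.008 m), for 0.2 s.
At the end, for the whole second after the job is handed in: The full drawer is home (within 8 mm), the empty drawer is at least 90 mm out, and the ink bottle stands upright (within 0.15 rad), released and at rest on the floor of the empty drawer (value of joint full_drawer below 0.008 m and value of joint empty_drawer above 0.09 m and x of ink_bottle in the frame of empty_floor between -0.06 and 0.15 m and y of ink_bottle in the frame of empty_floor between -0.075 and 0.075 m and z of ink_bottle in the frame of empty_floor between -0.006 and 0.008 m and angle between ink_bottle's own z axis and vertical below 0.15 rad and linear speed of ink_bottle below 0.02 m/s and contact force between ink_bottle and the fingers below 0.1 N); the robot touches nothing.
It fails at once if the ink bottle is tipped (more than 0.6 rad) (angle between ink_bottle's own z axis and vertical above 0.6 rad).
It fails at once if another container in the revolving stand is tipped over or leaves it (angle between any of jar, carton, tin's own z axis and vertical above 0.6 rad or horizontal distance between any of jar, carton, tin and turntable_centre above 0.15 m).
It fails at once if the spray can or the pen pot is moved more than 40 mm or tipped (angle between any of spray_can, pen_pot's own z axis and vertical above 0.6 rad or distance of any of spray_can, pen_pot from where it was at the start of the episode above 0.04 m).
It also fails if it takes over 72 s, if anything falls off the work surface, if the arm or the gripper's body presses on something with over 40 N, if the wrist force passes 120 N, or if a joint passes its speed limit or range.

## Working session

There is one attempt and no reset: what is moved stays moved. The work goes in short steps, each a Python script; the robot and the scene stay as the last script left them, time stands still between calls to the robot, and variables do not carry over. Pictures are saved under pics/ and viewed, about 8 in all and at most 12, crops included, and the job is handed in when it is done.

```bash
mkdir -p pics && cat > h.py <<'E'
import numpy as np, cv2
from scipy.spatial.transform import Rotation as R
from bench import robot
def K(d):
    h=d["img"].shape[0]; f=h/2/np.tan(np.radians(d["fovy"])/2); return f
def rot(d):
    o=np.array(d["orientation"],float)
    return o if o.shape==(3,3) else R.from_euler('xyz',o).as_matrix()
def ray(d,u,v,z):
    f=K(d); r=rot(d)@np.array([(u-d["cx"])/f,(v-d["cy"])/f,1]); e=np.array(d["eye"])
    return e+r*(z-e[2])/r[2]
def proj(d,p):
    c=rot(d).T@(np.array(p,float)-np.array(d["eye"])); f=K(d); return np.array([d["cx"]+f*c[0]/c[2],d["cy"]+f*c[1]/c[2]])
E
python3 - <<'E'
from h import *
import pickle
D={}
for n in("scene","side","wrist"):
    d=robot.get_image(n);D[n]=d
    print(n,{k:np.round(v,3).tolist() if not k=="img" else v.shape for k,v in d.items()})
    cv2.imwrite(f"pics/{n}0.png",cv2.resize(d["img"],(800,600)) if n!="wrist" else d["img"])
pickle.dump(D,open("D0.pkl","wb"))
print(robot.current_t(),robot.current_eef_rot(),robot.current_gripper_width())
E
```

```text
scene {'img': (384, 512, 3), 'fovy': 44.562, 'cx': 257.134, 'cy': 179.596, 'eye': [1162.903, -46.297, 902.92], 'orientation': [-2.522, -0.005, 1.545]}
side {'img': (384, 512, 3), 'fovy': 46.368, 'cx': 256.429, 'cy': 195.499, 'eye': [-217.916, -63.111, 1005.423], 'orientation': [-2.435, 0.003, -1.534]}
wrist {'img': (384, 512, 3), 'fovy': 70.364, 'cx': 255.426, 'cy': 189.622, 'eye': [53.947, 552.352, 383.359], 'orientation': [2.872, 0.001, 1.339]}
0.15 [-3.14023813e+00 -2.45299715e-04  2.90986509e+00] 1.0022501191222928
```

View pics/scene0.png

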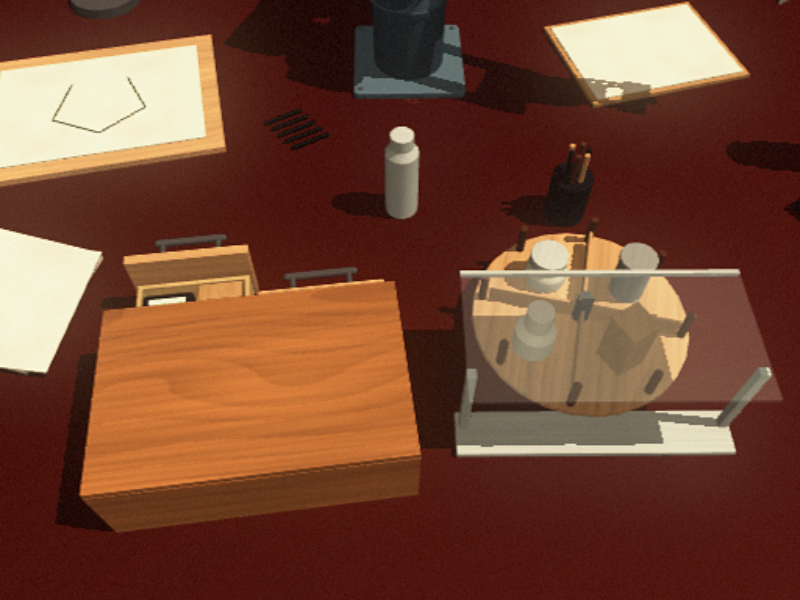

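View pics/side0.png

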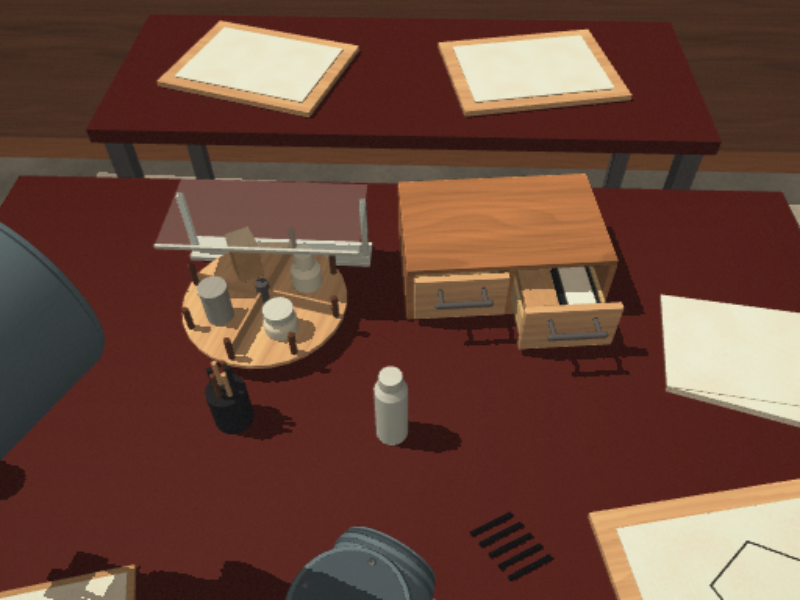

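The scene view shows the chest at lower left: the open, full drawer is its left one (−y), with handle bars at about (192,240) and (321,273). The stand is on the right, with the ink bottle at (535,330) under the cover. The side view shows the same layout: bottle (305,265), spray can (391,405), pen pot (231,405).

```bash
python3 - <<'E'
from h import *
import pickle
D=pickle.load(open("D0.pkl","rb")); S,T=D["scene"],D["side"]; s=.64
def P(d,pts,z): return np.array([ray(d,u*s,v*s,z)[:2] for u,v in pts])
print("chest top scene",P(S,[(103,312),(395,282),(418,458),(82,494)],130).round())
print("chest top side",P(T,[(399,183),(585,177),(612,262),(404,272)],130).round())
for n,a,b in(("full",[(157,243),(227,238)],[(549,332),(606,328)]),("empty",[(286,276),(356,270)],[(437,300),(492,297)])):
    print(n,P(S,a,92).round(),P(T,b,92).round())
for n,d,p in(("side",T,[(193,262),(183,312),(228,342),(293,337),(336,298),(332,258),(292,232)]),("scene",S,[(522,228),(593,220),(485,277),(505,342),(577,383),(659,369),(690,315)])):
    q=P(d,p,92); A=np.c_[2*q,np.ones(len(q))]; x=np.linalg.lstsq(A,(q**2).sum(1),rcond=None)[0]
    c=x[:2]; print(n,c.round(),np.sqrt(x[2]+c@c).round(),np.hypot(*(q-c).T).round(),(np.degrees(np.arctan2(*(q-c).T[::-1]))).round())
print("plate near edge z160",P(S,[(461,273),(740,271)],160).round(),P(T,[(156,246),(369,250)],160).round())
print("ink cap top z124",P(S,[(541,309)],124).round(),P(T,[(304,248)],124).round())
print("jar top z97",P(S,[(550,251)],97).round(),P(T,[(280,310)],97).round())
print("tin top z120",P(S,[(638,255)],120).round(),P(T,[(213,288)],120).round())
print("spray top z160",P(S,[(402,135)],160).round(),P(T,[(390,377)],160).round())
print("pot top z85",P(S,[(573,176)],85).round(),P(T,[(228,387)],85).round())
E
```

```text
chest top scene [[ 651. -405.]
 [ 613.  -37.]
 [ 853.  -17.]
 [ 884. -378.]]
chest top side [[ 839.  -18.]
 [ 869. -379.]
 [ 640. -395.]
 [ 604.  -36.]]
full [[ 511. -371.]
 [ 504. -273.]] [[ 511. -280.]
 [ 523. -375.]]
empty [[ 573. -185.]
 [ 565.  -90.]] [[ 575.  -94.]
 [ 585. -189.]]
side [604. 218.] 138.0 [139. 140. 135. 139. 140. 137. 137.] [  70.  120.  167. -148. -102.  -61.  -16.]
scene [613. 219.] 136.0 [138. 135. 136. 136. 136. 136. 137.] [-149.  166. -104.  -59.  -14.   33.   75.]
plate near edge z160 [[623.  46.]
 [627. 398.]] [[623. 390.]
 [625.  25.]]
ink cap top z124 [[655. 148.]] [[662. 144.]]
jar top z97 [[542. 180.]] [[540. 173.]]
tin top z120 [[569. 292.]] [[565. 288.]]
spray top z160 [[373. -22.]] [[365. -23.]]
pot top z85 [[388. 240.]] [[389. 234.]]
```

```bash
cat >> h.py <<'E'
AL=0.092; CX=np.array([np.cos(AL),np.sin(AL)]); CY=np.array([-CX[1],CX[0]])
ORI=[np.pi,0,AL-np.pi]
def pic(n,f):
    d=robot.get_image(n); cv2.imwrite("pics/"+f,d["img"]); return d
E
python3 - <<'E'
from h import *
robot.move_gripper(0.0)
robot.move_linear([126,535,300],speed=250)
b=np.array([512,-325.]); s=b-45*CX
robot.move_ptp([*s,300],ORI)
robot.move_linear([*s,74],speed=250)
r=robot.move_linear([*(s+150*CX),74],speed=60,f_stop=14)
p=np.array(robot.current_tcp_pos()); print(r,p,robot.current_contact_force(),(p[:2]-s)@CX,robot.current_t())
pic("side","side1.png");pic("scene","scene1.png")
E
```

```text
True [ 611.73264881 -315.41283996   73.22325507] [-0.43639606  0.07781075  0.69233603] 145.19165287199226 8.8
```

View pics/side1.png

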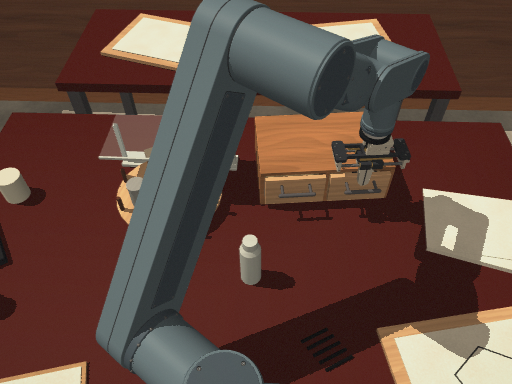

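```bash
python3 - <<'E'
import cv2,numpy as np
a=cv2.imread("pics/side1.png")[110:230,240:420];b=cv2.imread("pics/scene1.png")[110:230,40:270]
cv2.imwrite("pics/z1.png",np.hstack([cv2.resize(a,(400,267),interpolation=2),cv2.resize(b,(400,267),interpolation=2)]))
E
```

```text
(no output)
```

View pics/z1.png

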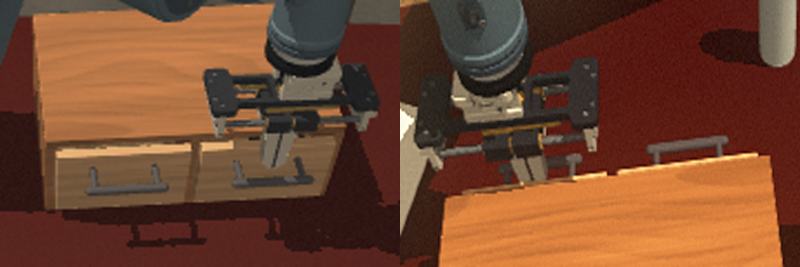

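The fingers are behind the full drawer's bar, against its panel, and both panels look flush with the chest front. I'll press once more to confirm it is home, then lift straight out.

```bash
python3 - <<'E'
from h import *
p=np.array(robot.current_tcp_pos())
r=robot.move_linear([*(p[:2]+15*CX),74],speed=20,f_stop=20)
q=np.array(robot.current_tcp_pos()); print(r,q,(q-p)[:2]@CX,robot.current_contact_force(),robot.current_gripper_width())
t=q[:2]-5*CX
robot.move_linear([*t,q[2]],speed=40); print(robot.current_contact_force())
robot.move_linear([*t,250],speed=150)
S=pic("scene","scene2.png");T=pic("side","side2.png")
import pickle; pickle.dump((S,T),open("D2.pkl","wb"))
a=S["img"][110:230,50:280];b=T["img"][80:230,240:420]
cv2.imwrite("pics/z2.png",np.hstack([cv2.resize(b,(400,333)),cv2.resize(a,(400,333))]))
print(robot.current_t())
E
```

```text
True [ 611.12133275 -314.21380946   71.7104717 ] -0.19151364464370907 [ 0.06788599  0.42059363 -1.45848497] 0.0004251627965865201
[-0.23946627  0.12746237  1.68505715]
11.05
```

View pics/z2.png

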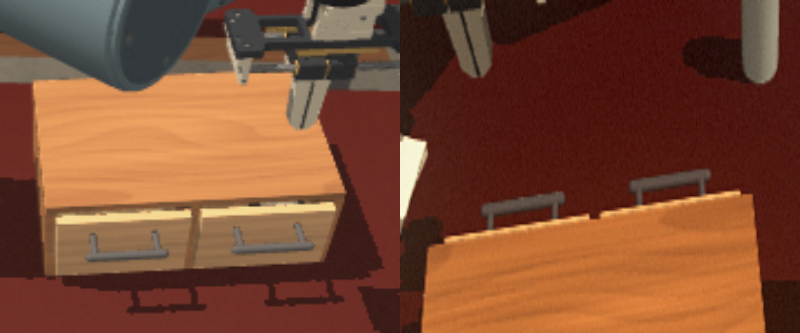

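```bash
python3 - <<'E'
from h import *
import pickle
S,T=pickle.load(open("D2.pkl","rb"))
a=cv2.resize(S["img"][160:200,90:240],(800,213),interpolation=2)
b=cv2.resize(T["img"][160:205,255:400],(800,248),interpolation=2)
cv2.imwrite("pics/z3.png",np.vstack([a,b]))
for n,d,x0,y0,sx,sy,c in(("scene",S,50-400/1.739,110,1.739,2.775,[(485,210),(562,200),(631,187),(710,176)]),("side",T,240,80,2.222,2.22,[(235,248),(312,246),(87,257),(166,254)])):
    q=np.array([ray(d,x0+u/sx,y0+v/sy,92)[:2] for u,v in c]); print(n,q.round(),[(q[i:i+2].mean(0)@CX).round(1) for i in(0,2)],[(q[i:i+2].mean(0)@CY).round(1) for i in(0,2)],np.degrees(np.arctan((q[1]-q[0])[0]/(q[1]-q[0])[1])))
E
```

```text
scene [[ 592. -361.]
 [ 585. -269.]
 [ 575. -186.]
 [ 567.  -89.]] [np.float64(557.4), np.float64(555.6)] [np.float64(-367.5), np.float64(-189.3)] -4.491363992368108
side [[ 582. -272.]
 [ 589. -365.]
 [ 562.  -92.]
 [ 570. -188.]] [np.float64(553.9), np.float64(550.7)] [np.float64(-370.9), np.float64(-191.3)] -3.9019875014843435
```

View pics/z3.png

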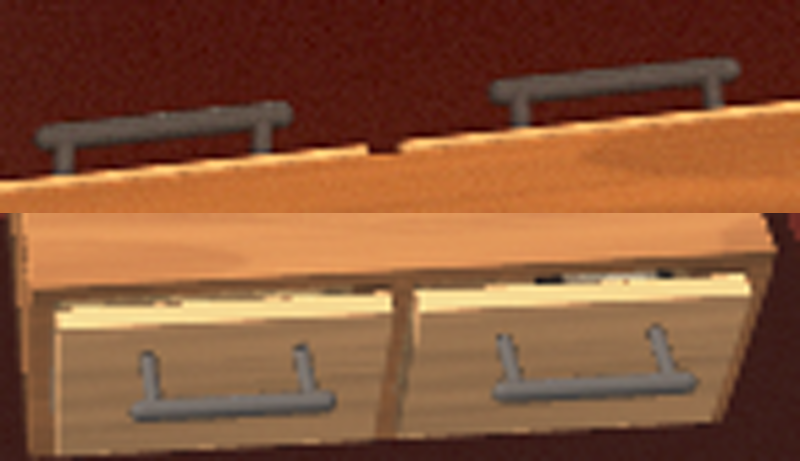

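```bash
sed -i 's/AL=0.092/AL=0.085/' h.py && python3 - <<'E'
from h import *
b=np.array([590,-138.])
robot.move_linear([*b,250],ORI,speed=250)
robot.move_linear([*b,130],speed=200)
print(robot.move_linear([*b,72],speed=60,f_stop=8),robot.current_tcp_pos())
for k in(15,30): 
    r=robot.move_linear([*(b-k*CX),72],speed=40,f_stop=25); print(r,robot.current_tcp_pos(),robot.current_contact_force())
d=pic("scene","scene4.png"); cv2.imwrite("pics/z4.png",cv2.resize(d["img"][130:230,60:260],(600,300)))
print(robot.current_t())
E
```

```text
False [ 590.38753732 -138.15085007   72.44458993]
False [ 574.62832935 -139.40121316   72.36820815] [-1.34189272 -0.20730141  3.189034  ]
False [ 559.55316227 -141.01833747   72.33431864] [-0.79117105 -1.34306172  6.43989268]
14.875
```

View pics/z4.png

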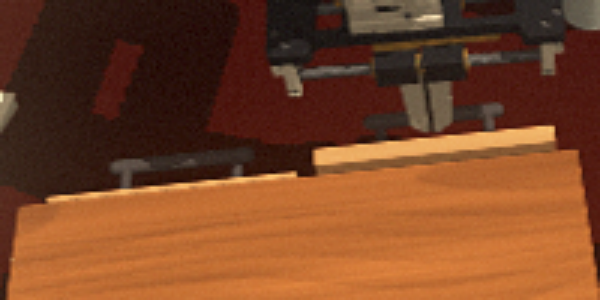

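The hook works: the empty drawer's panel is now about 20 mm out and the full one is still flush. I'll pull on.

```bash
python3 - <<'E'
from h import *
import pickle
b=np.array([590,-138.])
r=robot.move_linear([*(b-139*CX),72],speed=80,f_stop=20); p=np.array(robot.current_tcp_pos()); print(r,p,(b-p[:2])@CX,robot.current_contact_force())
robot.sleep(.3)
q=p[:2]+7*CX
robot.move_linear([*q,p[2]],speed=50); robot.move_linear([*q,300],speed=250)
robot.move_ptp([440,60,320],ORI)
S=pic("scene","scene5.png");T=pic("side","side5.png"); pickle.dump((S,T),open("D5.pkl","wb"))
cv2.imwrite("pics/z5.png",np.vstack([cv2.resize(S["img"][120:270,40:440],(800,300)),cv2.resize(T["img"][120:270,100:500],(800,300))]))
print(robot.current_t())
E
```

```text
False [ 451.09974042 -150.82700411   72.4087198 ] 139.4877673599899 [ 0.56748957 -4.08431892  6.21311331]
18.9833
```

View pics/z5.png

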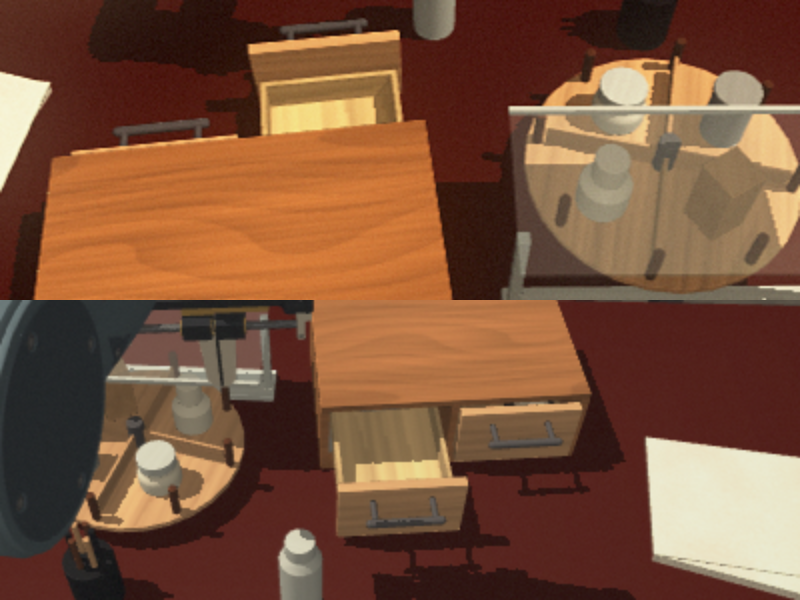

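Both views show the empty drawer well out, the full one shut and the bottle still standing. Next I'll turn the stand clockwise by pushing its −150° peg along an arc.

```bash
python3 - <<'E'
from h import *
import pickle
S,T=pickle.load(open("D5.pkl","rb"))
for d,c in((S,[(181,136.5),(223,132)]),(T,[(285,231),(321.5,230)])): print("handle",np.mean([ray(d,u,v,92)[:2] for u,v in c],0).round(1))
C=np.array([608,218.5]); r=138
def go(f,z,**k):
    a=np.radians(f); o=[np.pi,0,(a+np.pi)%(2*np.pi)-np.pi]
    return robot.move_linear([*(C+r*np.array([np.cos(a),np.sin(a)])),z],o,**k)
go(226,250,speed=250); print(go(226,68,speed=150,f_stop=8))
for f in np.arange(214,134,-13):
    s=go(f,68,speed=90,f_stop=25); print(f,s,np.round(robot.current_contact_force(),1))
    if s: break
f+=4; go(f,68,speed=60); go(f,260,speed=250)
robot.move_ptp([440,60,320],ORI)
S=pic("scene","scene6.png");T=pic("side","side6.png"); pickle.dump((S,T),open("D6.pkl","wb"))
cv2.imwrite("pics/z6.png",np.hstack([cv2.resize(S["img"][80:280,260:512],(400,317)),cv2.resize(T["img"][100:300,70:322],(400,317))]))
print(robot.current_t())
E
```

```text
handle [ 454.2 -149.9]
handle [ 449.4 -153.2]
False
214 False [ 0.3 -0.6  0.5]
201 False [-0.  -0.3  0.7]
188 False [-0.2  0.5  0.1]
175 False [ 0.2 -0.2  0.1]
162 False [0.2 0.3 0.2]
149 False [ 0.7 -0.6 -0.3]
136 False [ 0.1  0.  -0.8]
27.1583
```

View pics/z6.png

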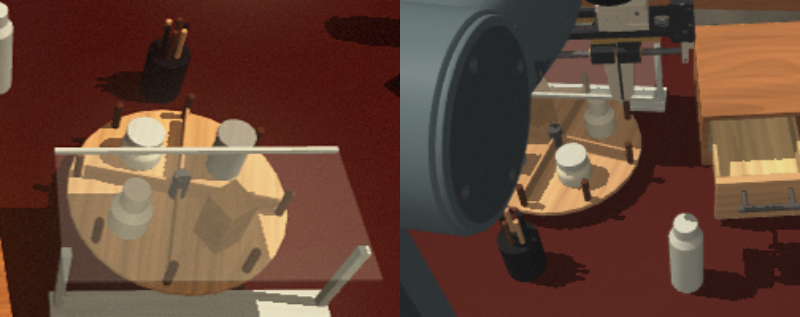

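The stand did not turn and no force was felt. I'll compare the reported TCP with the visible fingertip.

```bash
python3 - <<'E'
from h import *
import pickle
S,T=pickle.load(open("D6.pkl","rb"))
p=robot.current_tcp_pos(); print(p,robot.current_eef_rot(),proj(T,p),proj(S,p),robot.current_gripper_width())
a=cv2.resize(T["img"][90:190,150:310],(640,400)); b=cv2.resize(S["img"][40:140,180:340],(640,400))
for im,d,x,y in((a,T,150,90),(b,S,180,40)):
    u=(proj(d,p)-[x,y])*4; cv2.circle(im,tuple(int(i) for i in u),4,(0,0,255),1)
cv2.imwrite("pics/z7.png",cv2.resize(np.hstack([a,b]),(800,250)))
E
```

```text
[440.05832796  60.6332859  319.31986968] [ 3.14111690e+00 -1.22291032e-03 -3.05617141e+00] [210.64714794 168.14397036] [301.83474766  48.4689767 ] 0.005745819660314939
```

View pics/z7.png

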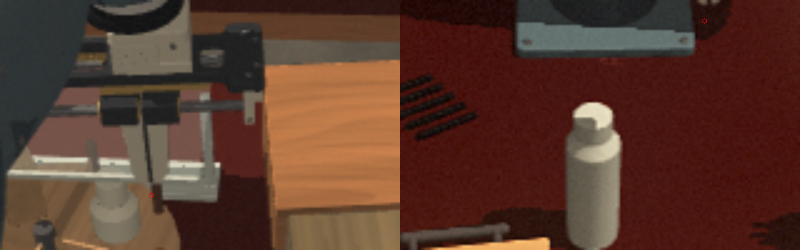

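The visible tip sits above the reported TCP in both views, so the true fingertip may be higher than reported. I'll touch the table to measure it.

```bash
python3 - <<'E'
from h import *
import pickle
S,T=pickle.load(open("D6.pkl","rb"))
def line(d,u,v):
    f=K(d); r=rot(d)@np.array([(u-d["cx"])/f,(v-d["cy"])/f,1]); return np.array(d["eye"]),r/np.linalg.norm(r)
A=np.zeros((3,3));B=np.zeros(3)
for d,u,v in((T,210,164),(S,303.2,41.6)):
    e,r=line(d,u,v); M=np.eye(3)-np.outer(r,r); A+=M;B+=M@e
print(np.linalg.solve(A,B),robot.current_tcp_pos())
robot.move_linear([440,90,60],speed=250)
r=robot.move_linear([440,90,-12],speed=20,f_stop=4); print(r,robot.current_tcp_pos(),robot.current_contact_force(),robot.current_t())
robot.move_linear([440,90,40],speed=100)
E
```

```text
[438.28858811  61.40259095 333.78792671] [440.05832796  60.6332859  319.31986968]
False [440.03063009  90.0172566  -11.96007847] [-0.24820347 -0.28391201 -0.17103862] 32.1083
```

```bash
python3 - <<'E'
from h import *
robot.move_linear([440,90,-8],speed=150)
r=robot.move_linear([440,90,-45],speed=25,f_stop=4); print(r,robot.current_tcp_pos(),robot.current_contact_force(),robot.current_t())
robot.move_linear([440,90,60],speed=150)
d=robot.get_image("wrist"); print(d["eye"],d["orientation"])
E
```

```text
True [440.02469348  89.99875782 -24.81903942] [-0.99133306  0.51206947  7.31293679] 34.05
[365.70002741  83.92637594 249.90873311] [ 2.87312870e+00 -1.40771687e-03  1.65581100e+00]
```

With the fingers closed, the true tip is 24 mm above the reported TCP, so my arc passed just over the 92 mm pegs. It also explains the handle push, where the tip at z≈98 went over the bar. I'll redo the arc lower and check the offset with the gripper part-open.

```bash
python3 - <<'E'
from h import *
import pickle
C=np.array([608,218.5]); r=138
def go(f,z,**k):
    a=np.radians(f); o=[np.pi,0,(a+np.pi)%(2*np.pi)-np.pi]
    return robot.move_linear([*(C+r*np.array([np.cos(a),np.sin(a)])),z],o,**k)
go(226,150,speed=200); print(go(226,55,speed=150,f_stop=8))
for f in np.arange(214,131,-16.2):
    s=go(f,55,speed=110,f_stop=25); print(f,s,np.round(robot.current_contact_force(),1))
    if s: break
f+=4; go(f,55,speed=60); go(f,200,speed=250)
robot.move_ptp([440,90,200],ORI)
S=pic("scene","scene8.png")
robot.move_gripper(.65)
robot.move_linear([440,90,12],speed=250)
print(robot.move_linear([440,90,-40],speed=30,f_stop=4),robot.current_tcp_pos(),robot.current_contact_force())
robot.move_linear([440,90,200],speed=250)
T=pic("side","side8.png"); pickle.dump((S,T),open("D8.pkl","wb"))
cv2.imwrite("pics/z8.png",np.hstack([cv2.resize(S["img"][80:280,260:512],(400,317)),cv2.resize(T["img"][100:300,70:322],(400,317))]))
print(robot.current_t())
E
```

```text
False
214.0 False [ 0.2  0.7 -0.4]
197.8 False [-0.   0.5  0.5]
181.60000000000002 False [ 0.4 -0.5 -0.5]
165.40000000000003 False [-0.3 -0.1 -0.6]
149.20000000000005 False [ 0.   0.1 -0.4]
133.00000000000006 False [-0.9  0.6 -0.7]
True [439.89430248  89.99172964 -24.83245626] [-0.78023114 -1.30124158  5.97217003]
45.8333
```

View pics/z8.png

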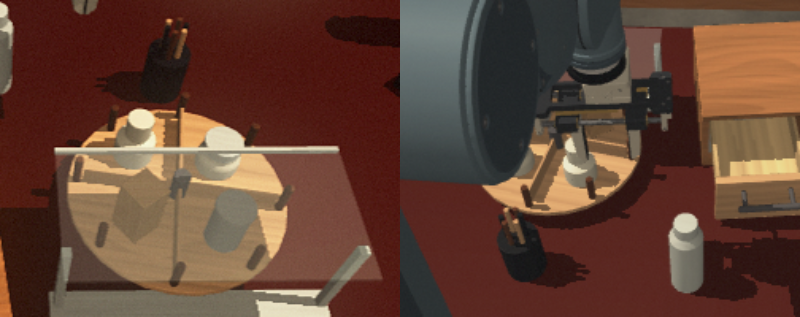

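The stand turned about 90°, and the ink bottle is now in the near, uncovered half, with its cap top at crop pixel (140,119). The 24 mm tip offset also holds with the gripper part-open, so I'll grasp now.

```bash
python3 - <<'E'
from h import *
import pickle
S,T=pickle.load(open("D8.pkl","rb"))
p=ray(S,260+140/1.587,80+119/1.585,124)[:2]; print(p, "radius",np.hypot(*(p-[608,218.5])),np.degrees(np.arctan2(p[1]-218.5,p[0]-608)))
assert 65<np.hypot(*(p-[608,218.5]))<95
robot.move_linear([*p,140],speed=250)
print(robot.move_linear([*p,70],speed=80,f_stop=6),robot.current_tcp_pos())
robot.move_gripper(0.2); print(robot.current_gripper_width(),robot.current_t())
d=pic("scene","scene9.png"); cv2.imwrite("pics/z9.png",cv2.resize(d["img"][80:230,260:460],(600,450)))
E
```

```text
[547.36245725 166.76292846] radius 79.70969929744255 -139.5285768030234
False [547.8425377  166.81431674  70.52033725]
0.3816682492397615 48.125
```

View pics/z9.png

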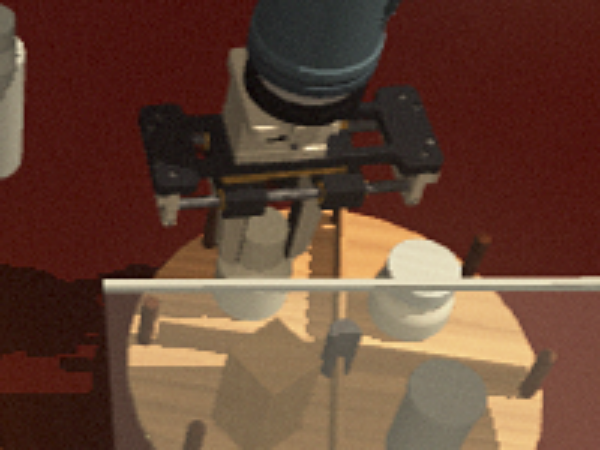

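The fingers are around the cap at a width of 35.5 mm, which matches the 36 mm cap. I've used all 12 pictures, so the rest is checked by numbers.

```bash
python3 - <<'E'
from h import *
f0=np.array(robot.current_contact_force())
robot.move_linear([547.5,166.8,240],speed=150)
print("lift",robot.current_gripper_width(),np.array(robot.current_contact_force())-f0)
q=np.array([452,-151.5])+97*CX; print(q)
robot.move_linear([*q,240],speed=200)
robot.move_linear([*q,75],speed=120)
print(robot.current_gripper_width(),robot.current_t())
print(robot.move_linear([*q,49],speed=25,f_stop=4),robot.current_tcp_pos(),robot.current_contact_force())
pic("side","side10.png")
robot.move_gripper(.65); robot.sleep(.2)
robot.move_linear([*q,200],speed=120)
robot.move_linear([400,100,320],speed=250)
import pickle
S=pic("scene","scene11.png");T=pic("side","side11.png");pickle.dump((S,T),open("D11.pkl","wb"))
print(robot.current_t(),robot.current_gripper_width())
E
```

```text
lift 0.37911776397055014 [ 1.3179914  -0.57200164 -2.48694998]
[ 548.64979843 -143.26492477]
0.38051664288116177 52.6833
True [ 548.44827448 -142.91814759   53.00400976] [-0.02840776  0.77147042  4.00613158]
57.25 0.6531175349663422
```

Contact came at 53.0 mm, against 53.5 expected. Final check by colour mask on both views: bottle and handles.

```bash
python3 - <<'E'
from h import *
import pickle
D=pickle.load(open("D11.pkl","rb")); D5=pickle.load(open("D5.pkl","rb")); q=np.array([548.6,-143.])
for n,d,d5 in(("scene",D[0],D5[0]),("side",D[1],D5[1])):
    c=proj(d,[*q,107]); b=proj(d,[*q,25]); x,y=int(c[0])-35,int(c[1])-30
    roi=d["img"][y:y+90,x:x+70]; hsv=cv2.cvtColor(roi,cv2.COLOR_BGR2HSV)
    m=((hsv[...,1]<70)&(hsv[...,2]>110)).astype(np.uint8)
    k,_,st,ce=cv2.connectedComponentsWithStats(m)
    print(n,"cap exp",c.round(),"base exp",b.round(),[(st[i,:2]+[x,y],st[i,2:],(ce[i]+[x,y]).round()) for i in range(1,k) if st[i,4]>40])
    for nm,h in(("empty",[452,-151.5,92]),("full",[587,-317,92])):
        u,v=proj(d,h).astype(int); df=cv2.absdiff(d["img"][v-12:v+12,u-25:u+25],d5["img"][v-12:v+12,u-25:u+25]); print(nm,"handle change",df.mean().round(1),(df.max(2)>40).mean().round(3))
E
```

```text
scene cap exp [203. 163.] base exp [206. 185.] [(array([196, 157]), array([ 16,  12, 156], dtype=int32), array([203., 162.])), (array([197, 168]), array([ 21,  16, 137], dtype=int32), array([209., 178.]))]
empty handle change 7.1 0.01
full handle change 3.2 0.0
side cap exp [299. 196.] base exp [297. 216.] [(array([288, 193]), array([ 20,  18, 239], dtype=int32), array([298., 202.]))]
empty handle change 2.1 0.001
full handle change 1.0 0.0
```

The cap is where it should be in both views, the bottle's outline is upright, and neither handle has moved.

```bash
python3 -c "
from bench import robot
robot.hand_in(); print(robot.current_t())"
```

```text
the job is handed in; nothing more can be done
the job is handed in; nothing more can be done
```

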